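# Seat and screw down the cap of the bobbin tower

## Task

The orange cap of the bobbin tower is only perched on top of its thread. Turn it back (counter-clockwise seen from above) until it drops into the thread, its white pointer near the tower's green dot, then screw it forward (clockwise) until it stops with the pointer at the red dot, and let go of it. Leave the blue-capped tower where it is.

Things in the scene. Friction and masses are not known exactly. Their poses are not given: they have to be found in the camera images.
- cap_grip (a point): Loose orange cap, 60 g: plate 66 mm across, 4 mm thick, skirt 17 mm deep below; on it a grip bar 52 mm long (x), 14 wide (y), 34 high. This point: on the cap's axis inside the bar, 24 mm above the plate, 10 mm below the bar's top; grip across the bar here. x points along the bar to the white pointer, z up. Height over the table: 162 mm perched (at start), 150 mm once dropped.
- cap_pointer (a point): White pointer on the orange cap: a mark on the plate's upper face, 30 mm from the axis along the cap's x (also a mark on that half of the bar's top). At the start it is from 12 degrees clockwise to 22 degrees counter-clockwise of the red dot. Tightly gripped, the cap does not fall by itself: lower it 12 mm, or slacken the fingers.
- tower: Clear tower below the orange cap, fixed, 90 mm wide; shoulder 102 mm, neck top 122 mm high. Origin: centre of underside, z up; x points to the red dot on the shoulder, green dot 70 degrees counter-clockwise of it. Pointer within 15 degrees of green: the cap drops 12 mm onto the neck. Then it turns freely, level, clockwise to a hard stop 1 to 2 degrees past red, or back to 20 past green.
- blue_tower: A bystander: a loose tower of the same shape with a blue cap already screwed down; 90 mm across, 160 mm high over its grip bar. Origin at the centre of its underside, z up.
There are look-alikes about, which are no part of the job. What is shaped like the tower but purple or yellow is not meant.

How it is judged:
By the outcome, as a careful person would: the job done as asked, in the order asked, and still so for the second after the job is handed in, with the robot touching nothing.
It also fails if it takes over 35 s, if anything falls off the work surface, if the arm or the gripper's body presses on something with over 40 N, if the wrist force passes 120 N, or if a joint passes its speed limit or range.

## Robot

A 7-joint arm with a two-finger parallel gripper is mounted at the origin on the work surface. World frame = base frame: x ahead of the robot, y to its left, z up, the work surface at z = 0. Lengths are in m, angles in rad, forces in N, time in s.
With the tool pointing down it reaches from about 0.425 to 0.925 m from the base axis. Payload 6.8 kg.
Tool frame: the origin (TCP) lies midway between the tips of the shut fingers; the grasp point (between the pads) lies 19 mm behind it; z points along the fingers, y is the direction in which the jaws open and shut (so a half turn about z gives the same grasp; the last joint's range is limited). The gripper opens to 85 mm and grips with 20 to 120 N. Pads are 22 mm wide; open, the fingers measure 114 mm over their backs; the gripper's body (76 mm by 85 mm) begins 54 mm behind the grasp point. The pads swing forward as they close: fully open they stand 13 mm farther back than shut.
Start: joints at [-1.327, 0.477, 0.022, 1.555, -0.011, 1.109, -0.083], TCP at [0.233, 0.634, 0.231] pointing down, gripper open.
Joint ranges: [-2.96, 2.96], [-0.34, 2.1], [-1.41, 1.46], [0.24, 2.44], [-1.37, 4.51], [0.17, 1.92], [-2.96, 2.96]. Speed limits (rad/s): [2.39, 2.39, 3.14, 3.14, 3.14, 3.14, 3.14].

## Interface

Orientations are given as a unit quaternion [w, x, y, z].
In Python, from station import bot, vision gives the robot as it stands.
- The arm moves only by the tool move_arm, never from a script. Its argument "increments" is text: rows parted by semicolons, each of 7 numbers parted by spaces: the opening, from 0 (shut) to 1 (fully open), then the shift along the world's x, y, z in mm, then the turn, a rotation vector about the world's x, y, z in rad. In form: grip x y z rx ry rz; .... A call has exactly 8 rows; each row shifts and turns the commanded pose from where the row before left it; what a row does not reach is not made up. A row lasts 1/8 s, in which the tool goes at most 62.5 mm and 10.7 degrees, less where a joint would pass 70% of its speed; a pose out of reach is approached as far as the arm can. A call with a gripper value outside its range is refused whole. The fingers move at their own pace and stop on an object; "newtons" is the grip in N (left out, the last holds). Time passes only in rows, so rows that do not move let the fingers close, or fill a call up. It gives the time, the measured TCP pose, the force and the opening at its end, in the units of the state.
- bot.get_obs(): the state, without advancing time (a new reading comes with each control period).
- vision.read_camera(name): name is "side" or "top" or "wrist"; returns (picture, depth): 400x640x3 uint8, red, green, blue; 400x640 float32, m along the optical axis (not along the pixel's ray), 0 where there is no reading.
- vision.calibration(name): a dict with "fx", "fy", "cx", "cy" (pixels), "R" (3x3) and "t" (3): a world point X has camera coordinates R X + t; the wrist camera has in their place "hand_eye" (4x4, takes a point from camera to tool coordinates, whose origin is the TCP and whose axes are the flange's). Camera axes: x right, y down, z forward; pixel columns grow to the right and rows downward; lengths in m; the calibration is good to about 2 mm. A picture is of the moment at which its call begins: read the wrist's pose just before it. calibration takes no time and is no camera call.
- bot.hand_in(): hands the job in, once; it reports no verdict.
The state is a dict: "t": time; "q": joint angles; "joint_vel": joint speeds; "joint_torque": joint torques, N m; "eef_pos": TCP position; "tool_rot": TCP orientation; "contact_force": force on the tool from outside, world axes, zero at the start; "torque": the same for the moment, N m; "gripper_width": opening from 0.0 (shut) to 1.0 (fully open).
Only numpy, scipy, OpenCV 4.12 (cv2) and the standard library are available. Lean on these libraries where they do the work, as an engineer would, in place of code of your own. Each camera call takes 0.05 s, during which the arm holds its last target.

## Working session

There is one attempt and no reset: what is moved stays moved. The work goes in short steps, Python scripts to look and compute and a tool call to move; the robot and the scene stay as the last step left them, time stands still between calls to the robot, and variables do not carry over. Pictures are saved under pics/ and viewed, and the job is handed in when it is done.

Besides the shell and the picture viewer there is one more tool, called as a command line: name --argument value ..., lists and objects as JSON in quotes. move_arm: Moves the arm, as the interface text tells. Its arguments: {"type":"object","properties":{"increments":{"type":"string"},"newtons":{"type":"number"}},"required":["increments"]}

```bash
ls; mkdir -p pics; python3 - <<'E'
from station import bot, vision
import cv2,numpy as np
o=bot.get_obs();print({k:np.round(v,3) for k,v in o.items()})
for n in["top","side"]:
    im,d=vision.read_camera(n);cv2.imwrite(f"pics/{n}0.png",im[:,:,::-1]);np.savez(f"{n}0.npz",im=im,d=d)
    print(n,{k:np.round(v,3).tolist() for k,v in vision.calibration(n).items()})
print(vision.calibration("wrist"))
E
```

```text
pics
{'t': np.float64(0.0), 'q': array([-1.327,  0.478,  0.022,  1.556, -0.011,  1.109, -0.083]), 'joint_vel': array([-0.001, -0.   , -0.001,  0.003, -0.001, -0.   ,  0.001]), 'joint_torque': array([ 0.0000e+00, -5.9643e+01,  1.6080e+00, -2.8120e+01,  1.2000e-02,
        9.0000e-03,  0.0000e+00]), 'eef_pos': array([0.232, 0.633, 0.23 ]), 'tool_rot': array([-0.   ,  0.175,  0.985, -0.001]), 'contact_force': array([-0.121, -0.689,  0.318]), 'torque': array([ 0.012, -0.035, -0.049]), 'gripper_width': np.float64(1.001)}
top {'fx': 436.499, 'fy': 436.499, 'cx': 324.933, 'cy': 195.461, 'R': [[-0.022, -1.0, -0.016], [-0.992, 0.023, -0.12], [0.12, 0.013, -0.993]], 't': [0.077, 0.512, 0.873]}
side {'fx': 438.275, 'fy': 438.275, 'cx': 311.222, 'cy': 202.262, 'R': [[0.993, -0.118, 0.013], [-0.068, -0.661, -0.747], [0.097, 0.741, -0.665]], 't': [-0.522, 0.16, 0.788]}
{'fx': 275.51616294251465, 'fy': 275.51616294251465, 'cx': 319.8713938060661, 'cy': 198.25743466490962, 'hand_eye': array([[-1.21229904e-04, -9.61204072e-01, -2.75838209e-01,
         6.96754414e-02],
       [ 9.99999046e-01,  2.63030663e-04, -1.35607004e-03,
         5.21049280e-04],
       [ 1.37601396e-03, -2.75838111e-01,  9.61203123e-01,
        -1.41487491e-01],
       [ 0.00000000e+00,  0.00000000e+00,  0.00000000e+00,
         1.00000000e+00]])}
```

View pics/top0.png

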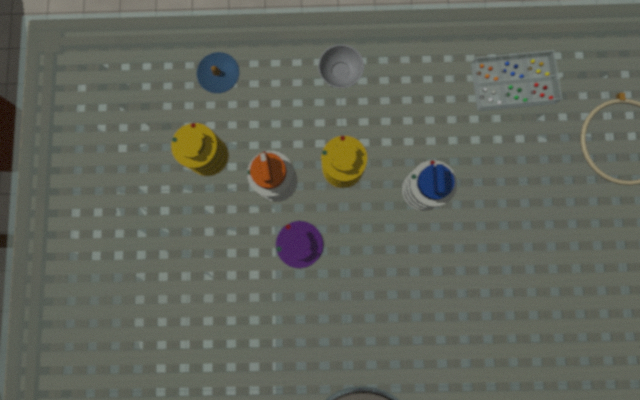

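View pics/side0.png

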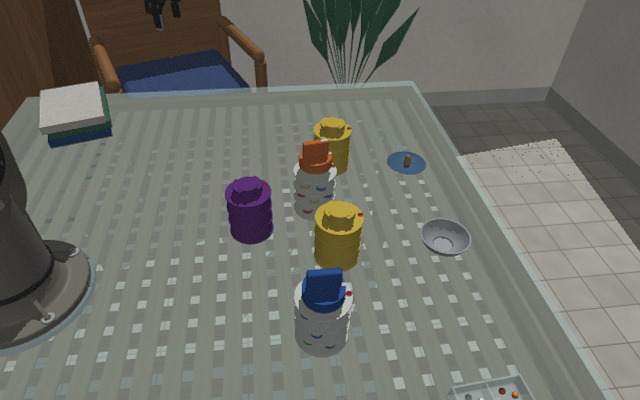

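Top: the orange cap is at about (268,171) between two yellow towers and a purple one; blue tower at (436,184). Side: orange cap at (316,155). I'll zoom in and measure.

```bash
cat > h.py <<'E'
import numpy as np,cv2
from station import bot,vision
from scipy.spatial.transform import Rotation as Rn
def cam(n,o=None):
    c=vision.calibration(n)
    if n!="wrist": R=np.array(c["R"]);t=np.array(c["t"]);return c,R.T,-R.T@t
    T=np.eye(4);w=o["tool_rot"];T[:3,:3]=Rn.from_quat([w[1],w[2],w[3],w[0]]).as_matrix();T[:3,3]=o["eef_pos"]
    H=T@c["hand_eye"];return c,H[:3,:3],H[:3,3]
def ray(C,u,v):
    c,R,p=C;d=R@np.array([(u-c["cx"])/c["fx"],(v-c["cy"])/c["fy"],1.]);return p,d
def onz(C,u,v,z):
    p,d=ray(C,u,v);return p+d*(z-p[2])/d[2]
def cross(r1,r2):
    (p,d),(q,e)=r1,r2
    s=np.linalg.lstsq(np.stack([d,-e],1),q-p,rcond=None)[0]
    a=p+s[0]*d;b=q+s[1]*e;return (a+b)/2,np.linalg.norm(a-b)
E
python3 - <<'E'
from h import *
for n,(x0,y0,x1,y1) in {"top":(228,131,308,211),"side":(271,125,361,225)}.items():
    im=np.load(n+"0.npz")["im"];a=im[y0:y1,x0:x1,::-1]
    cv2.imwrite(f"pics/{n}0z.png",cv2.resize(a,None,fx=6,fy=6,interpolation=cv2.INTER_CUBIC))
for n in["top","side"]:
    f=np.load(n+"0.npz");im=f["im"].astype(int);d=f["d"];C=cam(n)
    hsv=cv2.cvtColor(f["im"],cv2.COLOR_RGB2HSV)
    m=(hsv[...,0]<14)&(hsv[...,0]>4)&(hsv[...,1]>150)&(hsv[...,2]>80)
    k,l,s,ce=cv2.connectedComponentsWithStats(m.astype(np.uint8))
    for i in range(1,k):
        if s[i,4]>60:
            v,u=np.where(l==i);z=d[v,u];ok=z>0
            P=np.array([ (lambda r:r[0]+r[1]*zz)(ray(C,uu,vv)) for uu,vv,zz in zip(u[ok],v[ok],z[ok])])
            if len(P):print(n,s[i],ce[i],P.mean(0).round(3),np.percentile(P,[2,50,98],axis=0).round(3).tolist())
E
```

```text
top [250 154  36  34 707] [266.6039604  170.43140028] [0.548 0.169 0.146] [[0.52, 0.138, 0.135], [0.548, 0.168, 0.139], [0.577, 0.198, 0.174]]
side [299 140  33  34 870] [315.08965517 156.82298851] [0.55  0.156 0.145] [[0.522, 0.136, 0.12], [0.55, 0.159, 0.139], [0.579, 0.174, 0.172]]
```

View pics/top0z.png

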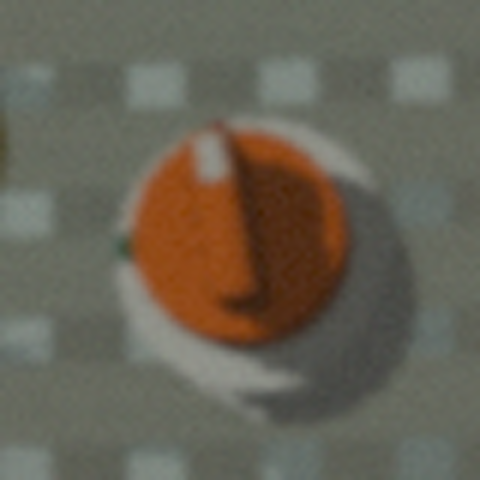

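View pics/side0z.png

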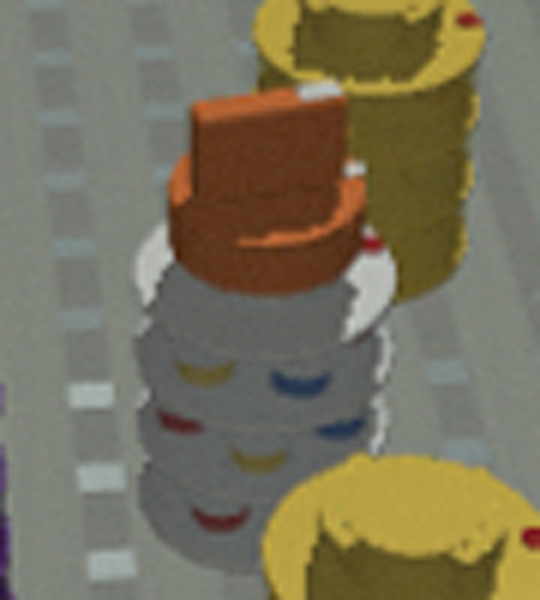

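The green dot shows at top px ≈(248.3,171.9), the red dot at side px ≈(332.4,165.3), and the bar's white mark at top px ≈(263,156). Next I compute the axis, the angles and the heights of the neighbours.

```bash
python3 - <<'E'
from h import *
T,S=cam("top"),cam("side")
zt=lambda x,y:(228+(x+.5)/6-.5,131+(y+.5)/6-.5)
zs=lambda x,y:(271+(x+.5)/6-.5,125+(y+.5)/6-.5)
g=onz(T,*zt(124,248),.102);r=onz(S,*zs(371,244),.102);print("green",g,"red",r)
a,e=cross(ray(T,*zt(211,156)),ray(S,*zs(320,91)));print("bar mark top",a,e)
# bar top ends
for z in(.172,):
    print("mark",onz(T,*zt(211,156),z),"mark side",onz(S,*zs(320,91),z), "bar side L end",onz(S,*zs(193,105),z),"R end", onz(S,*zs(347,94),z))
p=onz(S,*zs(355,170),.138);print("pointer plate",p)
f=np.load("top0.npz");hsv=cv2.cvtColor(f["im"],cv2.COLOR_RGB2HSV)
m=((hsv[...,0]<14)&(hsv[...,0]>4)&(hsv[...,1]>150)&(hsv[...,2]>40))
m[:150]=0
print("ellipse", cv2.fitEllipse(cv2.convexHull(np.argwhere(m)[:,::-1].astype(np.int32))))
# point cloud of neighbours
for n,C in(("top",T),("side",S)):
    d=np.load(n+"0.npz")["d"];h=cv2.cvtColor(np.load(n+"0.npz")["im"],cv2.COLOR_RGB2HSV)
    for nm,lo,hi in(("yellow",20,32),("purple",130,160),("blue",108,125)):
        mm=((h[...,0]>=lo)&(h[...,0]<=hi)&(h[...,1]>130)&(h[...,2]>50)).astype(np.uint8)
        k,l,s,ce=cv2.connectedComponentsWithStats(mm)
        for i in range(1,k):
            if s[i,4]>250:
                v,u=np.where((l==i)&(d>0));c,R,p=C;q=np.stack([(u-c["cx"])/c["fx"],(v-c["cy"])/c["fy"],np.ones(len(u))])*d[v,u]
                P=(R@q).T+p;print(n,nm,ce[i].round(),np.percentile(P,[2,50,98],axis=0).round(3).tolist())
E
```

```text
green [0.55386682 0.21108557 0.102     ] red [0.59031181 0.1814556  0.102     ]
bar mark top [0.56839519 0.17188715 0.17264555] 0.0007676084505194787
mark [0.56814215 0.17198316 0.172     ] mark side [0.5689467 0.1729618 0.172    ] bar side L end [0.52693065 0.16894213 0.172     ] R end [0.57745601 0.17036917 0.172     ]
pointer plate [0.58228338 0.17544905 0.138     ]
ellipse ((142.38038635253906, 165.3812713623047), (74.7546615600586, 288.0854187011719), 92.01629638671875)
top yellow [199. 149.] [[0.567, 0.276, 0.011], [0.601, 0.306, 0.103], [0.647, 0.356, 0.124]]
top yellow [343. 161.] [[0.534, -0.013, 0.02], [0.569, 0.027, 0.103], [0.615, 0.066, 0.124]]
top purple [298. 244.] [[0.376, 0.076, 0.1], [0.415, 0.116, 0.104], [0.451, 0.151, 0.125]]
top blue [435. 182.] [[0.494, -0.172, 0.123], [0.521, -0.136, 0.127], [0.549, -0.113, 0.162]]
side yellow [335. 140.] [[0.571, 0.273, 0.009], [0.617, 0.292, 0.101], [0.648, 0.337, 0.123]]
side yellow [337. 235.] [[0.536, -0.018, 0.007], [0.572, -0.001, 0.091], [0.615, 0.047, 0.123]]
side purple [249. 207.] [[0.375, 0.071, 0.006], [0.415, 0.089, 0.1], [0.454, 0.132, 0.123]]
side blue [323. 289.] [[0.495, -0.176, 0.11], [0.523, -0.151, 0.127], [0.551, -0.138, 0.161]]
```

move_arm --increments "1 30 -50 10 0 0 0; 35 0 0 0 0 0 0; 1 30 -50 10 0 0 0; 1 30 -50 10 0 0 0; 1 30 -50 10 0 0 0; 1 30 -50 10 0 0 0; 1 30 -50 10 0 0 0; 1 30 -50 10 0 0 0"

```text
out of range
```

The first move call was refused whole because of a typo in row 2. The axis is near (0.550, 0.168), the red dot near 17° yaw, the bar near 10°. The yellow neighbours are about 124 mm high. Now I move to a wrist viewpoint.

move_arm --increments "1 27 -27 4 0 0 0.033; 1 27 -27 4 0 0 0.033; 1 27 -27 4 0 0 0.033; 1 27 -27 4 0 0 0.033; 1 27 -27 4 0 0 0.033; 1 27 -27 4 0 0 0.033; 1 27 -27 4 0 0 0.033; 1 27 -27 4 0 0 0.033"

```text
t: 1.1
eef_pos: [0.4492, 0.4165, 0.263]
tool_rot: [-0.0, 0.043, 0.999, -0.0]
contact_force: [0.4, 1.7, -0.4]
gripper_width: 1.001
```

move_arm --increments "1 27 -27 4 0 0 0.033; 1 27 -27 4 0 0 0.033; 1 27 -27 4 0 0 0.033; 1 27 -27 4 0 0 0.033; 1 27 -27 4 0 0 0.033; 1 27 -27 4 0 0 0.033; 1 27 -27 4 0 0 0.033; 1 0 0 0 0 0 0"

```text
t: 2.1
eef_pos: [0.6397, 0.2244, 0.291]
tool_rot: [0.0, -0.069, 0.998, -0.001]
contact_force: [-0.2, -0.3, 0.2]
gripper_width: 1.0
```

```bash
python3 - <<'E'
from h import *
import pickle
o=bot.get_obs();im,d=vision.read_camera("wrist");pickle.dump((o,im,d),open("w1.pkl","wb"))
print(o["eef_pos"],o["tool_rot"]);cv2.imwrite("pics/w1.png",im[:,:,::-1])
E
```

```text
[0.63974992 0.22436228 0.29095298] [ 2.47637270e-04 -6.85475440e-02  9.97647151e-01 -1.15533352e-03]
```

View pics/w1.png

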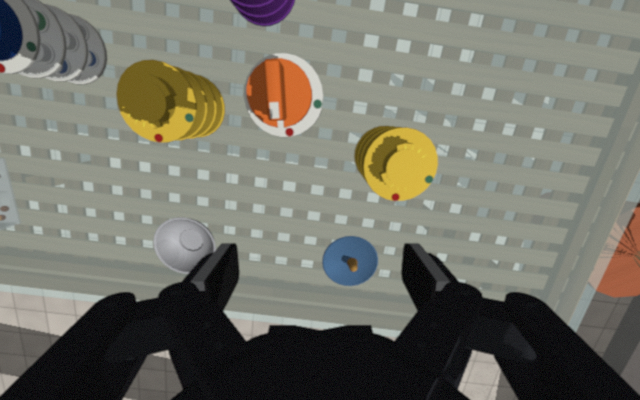

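The wrist view shows the cap at (281,92), the red dot at (290,132), the green dot at (318,104), the white bar mark at (274,110) and the plate pointer near (278,125). Measuring all these.

```bash
python3 - <<'E'
from h import *
import pickle
o,im,d=pickle.load(open("w1.pkl","rb"));C=cam("wrist",o)
a=im[40:150,230:340,::-1];cv2.imwrite("pics/w1z.png",cv2.resize(a,None,fx=5,fy=5,interpolation=cv2.INTER_CUBIC))
h=cv2.cvtColor(im,cv2.COLOR_RGB2HSV);H,S,V=[h[...,i].astype(int) for i in range(3)]
roi=np.zeros(H.shape,bool);roi[45:145,238:330]=1
P={}
for n,m in dict(red=((H<4)|(H>172))&(S>140),green=(H>60)&(H<100)&(S>80),orange=(H>5)&(H<16)&(S>140)).items():
    k,l,s,ce=cv2.connectedComponentsWithStats((m&roi).astype(np.uint8))
    for i in range(1,k):
        if s[i,4]>8: print(n,s[i],ce[i],onz(C,*ce[i],.102 if n!="orange" else .15)); 
m=((S<40)&(V>140)&roi).astype(np.uint8)
k,l,s,ce=cv2.connectedComponentsWithStats(m)
for i in range(1,k):
    if s[i,4]>8: print("white",s[i],ce[i],onz(C,*ce[i],.172))
E
```

```text
red [286 129   7   7  31] [289.         131.61290323] [0.58958773 0.18054103 0.102     ]
green [315 101   6   6  30] [317.33333333 103.5       ] [0.55428642 0.20913295 0.102     ]
orange [ 247   59   64   68 3199] [278.91809941  90.86933417] [0.55034246 0.17198695 0.15      ]
white [ 238   45   92  100 4657] [288.33025553  97.0478849 ] [0.55591841 0.18416593 0.172     ]
white [270 103   9  15 111] [273.95495495 109.65765766] [0.56832109 0.17246039 0.172     ]
```

View pics/w1z.png

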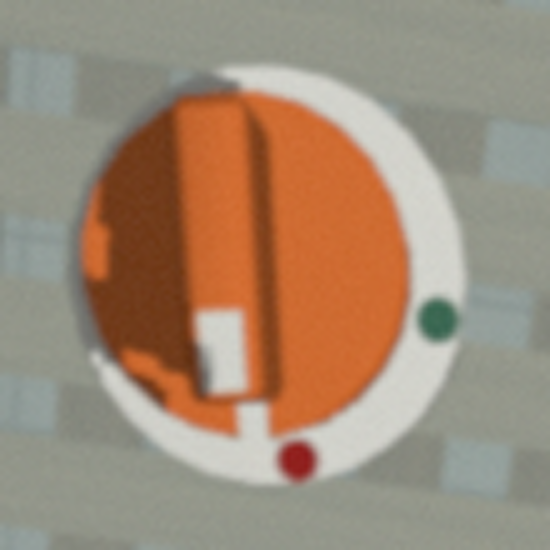

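```bash
python3 - <<'E'
from h import *
import pickle
o,im,d=pickle.load(open("w1.pkl","rb"));C=cam("wrist",o)
z=lambda x,y:(230+(x+.5)/5-.5,40+(y+.5)/5-.5)
A=onz(C,*z(210,99),.172);B=onz(C,*z(233,398),.172);print("bar",A,B,(A+B)/2,np.degrees(np.arctan2((B-A)[1],(B-A)[0])),np.linalg.norm(B-A))
p=onz(C,*z(253,418),.138);print("pointer",p,np.degrees(np.arctan2(p[1]-.1696,p[0]-.5515)))
# plate ellipse: limb extents at plate height
h=cv2.cvtColor(im,cv2.COLOR_RGB2HSV)
m=((h[...,0]>3)&(h[...,0]<18)&(h[...,1]>140));m[:55]=0;m[135:]=0;m[:,:240]=0;m[:,325:]=0
hull=cv2.convexHull(np.argwhere(m)[:,::-1].astype(np.int32));
Q=np.array([onz(C,*q[0],.136)[:2] for q in hull],np.float32);c,r=cv2.minEnclosingCircle(Q);print("plate",c,r)
# bar height by wrist/top cross of the white mark
zt=(228+(211.5)/6-.5,131+156.5/6-.5);print(cross(ray(C,273.95,109.66),ray(cam("top"),*zt)))
zs=(271+(320.5)/6-.5,125+91.5/6-.5);print(cross(ray(C,273.95,109.66),ray(cam("side"),*zs)))
E
```

```text
bar [0.52757779 0.16670434 0.172     ] [0.57627829 0.17523594 0.172     ] [0.55192804 0.17097014 0.172     ] 9.936527070073621 0.049442148016924994
pointer [0.58038299 0.17444972 0.138     ] 9.53157955932554
plate (0.5512153506278992, 0.17010597884655) 0.03289655223488808
(array([0.56836179, 0.17221349, 0.17074728]), np.float64(0.00012269944996249688))
(array([0.56859372, 0.17247273, 0.17235096]), np.float64(0.0005396792015122145))
```

Cap axis ≈ (0.5515, 0.170), bar yaw ≈ 9.8°, bar top 171–172 mm from two view pairs. That matches the text. The pointer is about 6° clockwise of red (16°). Moving above it.

move_arm --increments "0.8 -22 -13.5 -20 0 0 0.0085; 0.8 -22 -13.5 -20 0 0 0.0085; 0.8 -22 -13.5 -20 0 0 0.0085; 0.8 -22 -13.5 -20 0 0 0.0085; 0.8 0 0 0 0 0 0; 0.8 0 0 0 0 0 0; 0.8 0 0 0 0 0 0; 0.8 0 0 0 0 0 0" --newtons 40

```text
t: 3.15
eef_pos: [0.5503, 0.1753, 0.2118]
tool_rot: [0.001, -0.089, 0.996, 0.0]
contact_force: [-0.1, 0.3, -0.4]
gripper_width: 0.799
```

```bash
python3 - <<'E'
from h import *
import pickle
o=bot.get_obs();im,d=vision.read_camera("wrist");pickle.dump((o,im,d),open("w2.pkl","wb"))
print(o["eef_pos"],o["tool_rot"],o["q"].round(2));cv2.imwrite("pics/w2.png",im[:,:,::-1])
E
```

```text
[0.55026361 0.17529597 0.21175873] [ 5.00734470e-04 -8.86577167e-02  9.96062005e-01  2.03779916e-04] [-0.49  0.34  0.1   1.82 -0.04  0.99  1.37]
```

View pics/w2.png

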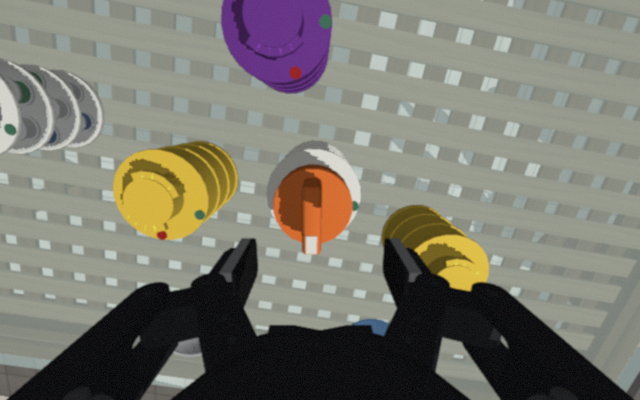

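The cap sits at (313,205), with the bar nearly vertical in the image and the white mark at (311,243). I re-measure its centre from this second wrist pose.

```bash
python3 - <<'E'
from h import *
import pickle
o,im,d=pickle.load(open("w2.pkl","rb"));C=cam("wrist",o)
o1=pickle.load(open("w1.pkl","rb"))[0];C1=cam("wrist",o1)
a=im[135:265,255:375,::-1];cv2.imwrite("pics/w2z.png",cv2.resize(a,None,fx=5,fy=5,interpolation=cv2.INTER_CUBIC))
h=cv2.cvtColor(im,cv2.COLOR_RGB2HSV);H,S,V=[h[...,i].astype(int) for i in range(3)]
m=((S<50)&(V>140));m[:232]=0;m[256:]=0;m[:,:300]=0;m[:,325:]=0
c=np.argwhere(m).mean(0)[::-1];print("mark",c,m.sum(),onz(C,*c,.172),cross(ray(C,*c),ray(C1,273.95,109.66)))
m=((H>3)&(H<18)&(S>140));m[:140]=0;m[260:]=0;m[:,:265]=0;m[:,365:]=0
hull=cv2.convexHull(np.argwhere(m)[:,::-1].astype(np.int32))
hh=[q[0] for q in hull if q[0][1]<235]
Q=np.array([onz(C,*q,.136)[:2] for q in hh],np.float32)
A=np.c_[2*Q,np.ones(len(Q))];s=np.linalg.lstsq(A,(Q**2).sum(1),rcond=None)[0];print("plate",s[:2],np.sqrt(s[2]+s[0]**2+s[1]**2))
n=o["tool_rot"];y=2*np.degrees(np.arctan2(n[2],n[1]))-90;print("tool y yaw",y)
E
```

```text
mark [311.58088235 247.15073529] 272 [0.5701379  0.17284156 0.172     ] (array([0.56842644, 0.17282482, 0.17533389]), np.float64(0.0003591704654279717))
plate [0.5499779  0.16915191] 0.03270690416905234
tool y yaw 100.1727839397225
```

View pics/w2z.png

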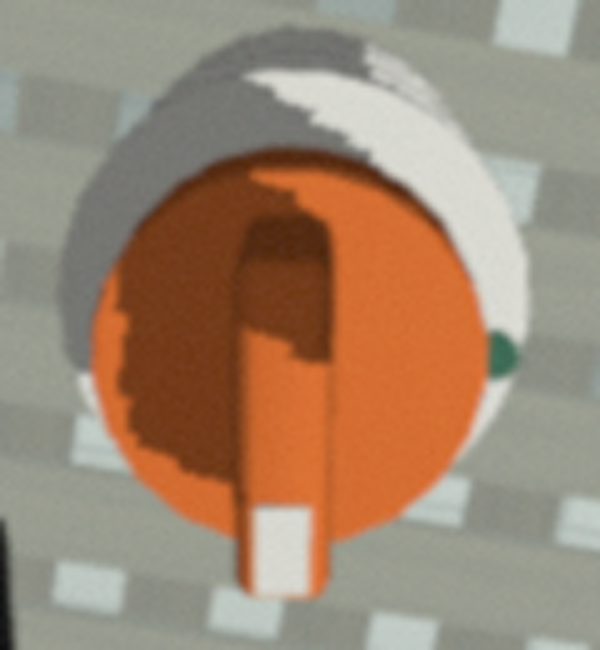

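move_arm --increments "0.8 1 -5.5 0 0 0 0; 0.8 0 0 -14 0 0 0; 0.8 0 0 -14 0 0 0; 0.8 0 0 -14 0 0 0; 0.8 0 0 -14 0 0 0; 0.8 0 0 -13 0 0 0; 0.8 0 0 0 0 0 0; 0.8 0 0 0 0 0 0" --newtons 40

```text
t: 4.2
eef_pos: [0.5509, 0.1693, 0.1426]
tool_rot: [0.0, -0.088, 0.996, 0.0]
contact_force: [1.1, 0.3, 0.0]
gripper_width: 0.797
```

move_arm --increments "0.2 0 0 0 0 0 0; 0.2 0 0 0 0 0 0; 0.2 0 0 0 0 0 0; 0 0 0 0 0 0 0; 0 0 0 0 0 0 0; 0 0 0 0 0 0 0; 0 0 0 0 0 0 0; 0 0 0 0 0 0 0" --newtons 40

```text
t: 5.2
eef_pos: [0.5508, 0.1693, 0.1426]
tool_rot: [0.0, -0.088, 0.996, 0.0]
contact_force: [-1.6, -0.2, 5.7]
gripper_width: 0.154
```

```bash
python3 - <<'E'
from h import *
o=bot.get_obs()
print({k:np.round(o[k],3) for k in("eef_pos","tool_rot","q","contact_force","torque","gripper_width")})
for n,(x0,y0,x1,y1) in {"side":(251,95,361,215)}.items():
    im,d=vision.read_camera(n)
    cv2.imwrite(f"pics/{n}3z.png",cv2.resize(im[y0:y1,x0:x1,::-1],None,fx=5,fy=5,interpolation=cv2.INTER_CUBIC))
E
```

```text
{'eef_pos': array([0.551, 0.169, 0.143]), 'tool_rot': array([ 0.   , -0.088,  0.996,  0.   ]), 'q': array([-0.477,  0.416,  0.09 ,  1.884, -0.049,  0.843,  1.386]), 'contact_force': array([-1.577, -0.221,  5.702]), 'torque': array([-0.049,  0.181, -0.032]), 'gripper_width': np.float64(0.154)}
```

View pics/side3z.png

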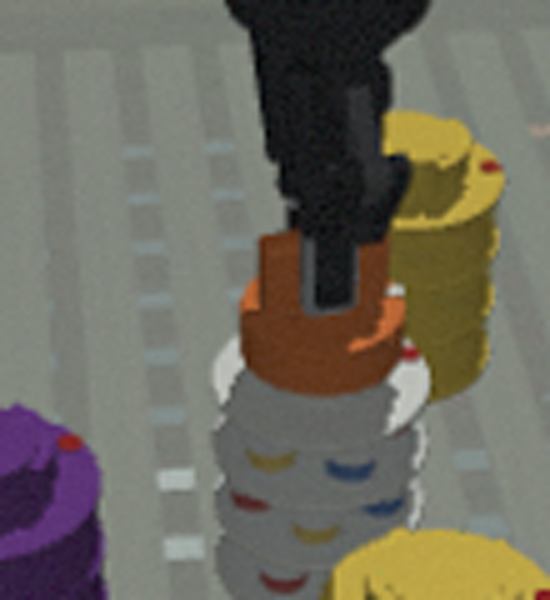

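The bar is held (opening 0.154 ≈ 13 mm). Turning CCW 76°: joint 7 goes from 1.39 to about 2.71, within its range.

move_arm --increments "0 0 0 0.5 0 0 0.08; 0 0 0 0 0 0 0.08; 0 0 0 0 0 0 0.08; 0 0 0 0 0 0 0.08; 0 0 0 0 0 0 0.08; 0 0 0 0 0 0 0.08; 0 0 0 0 0 0 0.08; 0 0 0 0 0 0 0.08"

```text
t: 6.25
eef_pos: [0.5506, 0.1692, 0.1426]
tool_rot: [0.0, -0.398, 0.917, 0.0]
contact_force: [-0.5, -0.9, 1.0]
gripper_width: 0.156
```

move_arm --increments "0 0 0 0 0 0 0.08; 0 0 0 0 0 0 0.08; 0 0 0 0 0 0 0.08; 0 0 0 0 0 0 0.08; 0 0 0 0 0 0 0.08; 0 0 0 0 0 0 0.08; 0 0 0 0 0 0 0.08; 0 0 0 0 0 0 0.08"

```text
t: 7.25
eef_pos: [0.5502, 0.1689, 0.1421]
tool_rot: [-0.001, -0.667, 0.745, 0.0]
contact_force: [-0.0, -0.0, -0.4]
gripper_width: 0.156
```

```bash
cat > look.py <<'E'
from h import *
import sys
o=bot.get_obs()
print({k:np.round(o[k],3).tolist() for k in("t","eef_pos","q","contact_force","torque","gripper_width")})
n=o["tool_rot"];print("tool y yaw",2*np.degrees(np.arctan2(n[2],n[1]))-90)
a=[]
for n,(x0,y0,x1,y1) in {"side":(261,95,361,215),"top":(208,111,308,231)}.items():
    im,d=vision.read_camera(n)
    a.append(cv2.resize(im[y0:y1,x0:x1,::-1],None,fx=4,fy=4,interpolation=cv2.INTER_CUBIC))
cv2.imwrite(sys.argv[1],np.hstack(a))
E
python3 look.py pics/l4.png
```

```text
{'t': 7.25, 'eef_pos': [0.55, 0.169, 0.142], 'q': [-0.251, 0.425, -0.198, 1.869, 0.107, 0.859, 2.529], 'contact_force': [-0.0, -0.021, -0.372], 'torque': [-0.075, -0.013, 0.043], 'gripper_width': 0.156}
tool y yaw 173.6389197787829
```

View pics/l4.png

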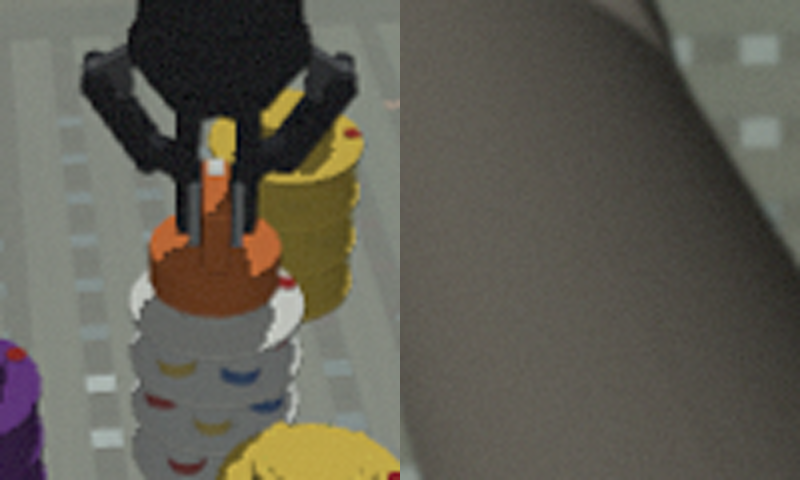

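The cap followed the grip; pointer at yaw ≈ 84°, green at ≈ 86°. Now I lower it 12 mm gently.

move_arm --increments "0 0.5 0.5 0 0 0 0.03; 0 0 0 -2 0 0 0; 0 0 0 -2 0 0 0; 0 0 0 -2 0 0 0; 0 0 0 -2 0 0 0; 0 0 0 -2 0 0 0; 0 0 0 -2 0 0 0; 0 0 0 0 0 0 0"

```text
t: 8.35
eef_pos: [0.5511, 0.1697, 0.1308]
tool_rot: [0.0, -0.677, 0.736, 0.0]
contact_force: [-0.7, -0.7, -0.5]
gripper_width: 0.156
```

```bash
python3 look.py pics/l5.png
```

```text
{'t': 8.35, 'eef_pos': [0.551, 0.17, 0.131], 'q': [-0.248, 0.441, -0.202, 1.875, 0.116, 0.837, 2.548], 'contact_force': [-0.659, -0.661, -0.476], 'torque': [-0.01, -0.033, 0.014], 'gripper_width': 0.156}
tool y yaw 175.20701316968126
```

View pics/l5.png

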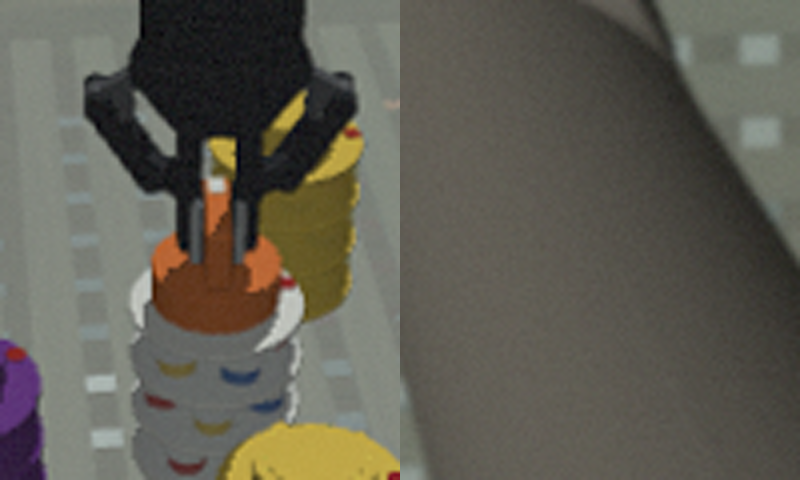

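The cap went down 12 mm without resistance. I slacken briefly so it seats freely, then regrip.

move_arm --increments "0.25 0 0 0 0 0 0; 0.25 0 0 0 0 0 0; 0.25 0 0 0 0 0 0; 0 0 0 0 0 0 0; 0 0 0 0 0 0 0; 0 0 0 0 0 0 0; 0 0 0 0 0 0 0; 0 0 0 0 0 0 0"

```text
t: 9.45
eef_pos: [0.5512, 0.1697, 0.1309]
tool_rot: [0.0, -0.677, 0.736, -0.0]
contact_force: [0.7, 0.3, 1.8]
gripper_width: 0.156
```

move_arm --increments "0 0 0 0 0 0 -0.08; 0 0 0 0 0 0 -0.08; 0 0 0 0 0 0 -0.08; 0 0 0 0 0 0 -0.08; 0 0 0 0 0 0 -0.08; 0 0 0 0 0 0 -0.08; 0 0 0 0 0 0 -0.08; 0 0 0 0 0 0 -0.08"

```text
t: 10.45
eef_pos: [0.5513, 0.1698, 0.131]
tool_rot: [0.0, -0.41, 0.912, 0.0]
contact_force: [0.6, -0.3, 1.2]
gripper_width: 0.158
```

```bash
python3 look.py pics/l6.png
```

```text
{'t': 10.45, 'eef_pos': [0.551, 0.17, 0.131], 'q': [-0.364, 0.433, -0.055, 1.883, 0.031, 0.826, 1.98], 'contact_force': [0.606, -0.321, 1.158], 'torque': [-0.018, 0.045, 0.018], 'gripper_width': 0.158}
tool y yaw 138.39879378611266
```

View pics/l6.png

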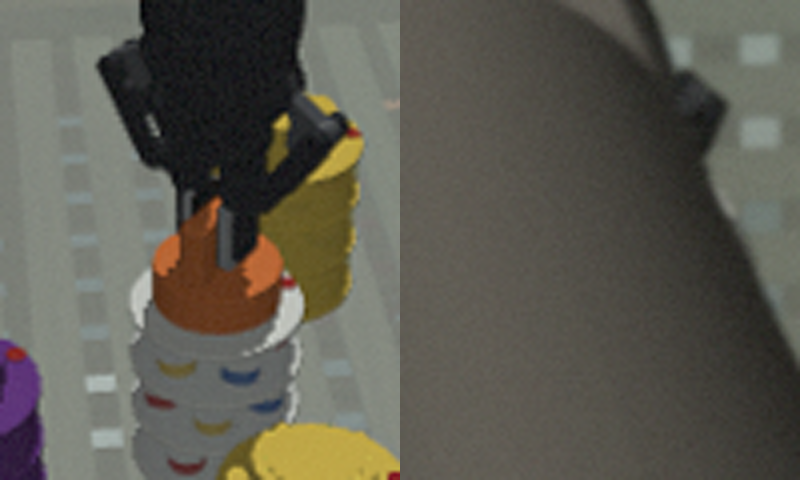

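The cap turns along with the grip at pointer ≈ 48°; 32° remain to red.

move_arm --increments "0 0 0 0 0 0 -0.07; 0 0 0 0 0 0 -0.07; 0 0 0 0 0 0 -0.07; 0 0 0 0 0 0 -0.07; 0 0 0 0 0 0 -0.07; 0 0 0 0 0 0 -0.07; 0 0 0 0 0 0 -0.07; 0 0 0 0 0 0 0"

```text
t: 11.55
eef_pos: [0.5512, 0.1698, 0.1309]
tool_rot: [0.0, -0.179, 0.984, 0.0]
contact_force: [-1.1, 0.7, 3.0]
gripper_width: 0.16
```

```bash
python3 look.py pics/l7.png
```

```text
{'t': 11.55, 'eef_pos': [0.551, 0.17, 0.131], 'q': [-0.452, 0.432, 0.058, 1.89, -0.033, 0.821, 1.553], 'contact_force': [-1.08, 0.744, 2.973], 'torque': [0.026, -0.031, -0.055], 'gripper_width': 0.16}
tool y yaw 110.58249767312756
```

move_arm --increments "0 0 0 0 0 0 -0.017; 0 0 0 0 0 0 -0.017; 0 0 0 0 0 0 -0.017; 0 0 0 0 0 0 -0.017; 0 0 0 0 0 0 0; 0 0 0 0 0 0 0; 0 0 0 0 0 0 0; 0 0 0 0 0 0 0"

```text
t: 12.65
eef_pos: [0.5512, 0.1696, 0.1309]
tool_rot: [0.0, -0.144, 0.99, 0.0]
contact_force: [0.0, -1.3, 5.6]
gripper_width: 0.157
```

```bash
python3 look.py pics/l8.png
```

```text
{'t': 12.65, 'eef_pos': [0.551, 0.17, 0.131], 'q': [-0.465, 0.432, 0.074, 1.891, -0.042, 0.82, 1.491], 'contact_force': [0.026, -1.282, 5.554], 'torque': [-0.095, 0.049, -0.024], 'gripper_width': 0.157}
tool y yaw 106.56627810906753
```

View pics/l8.png

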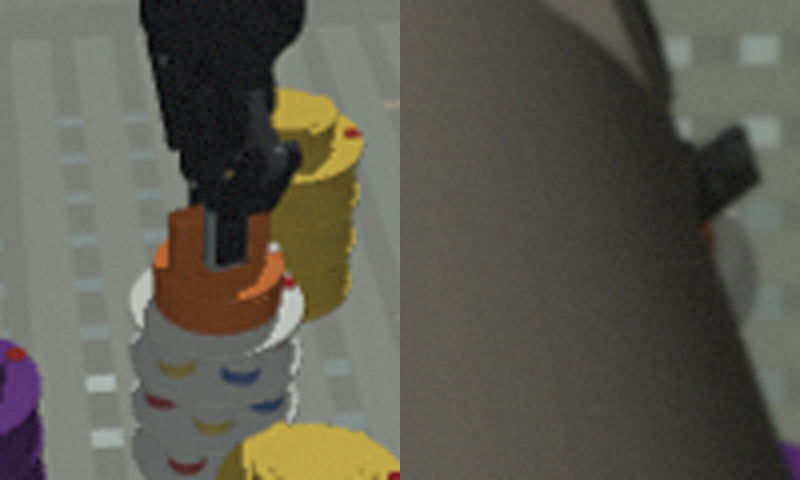

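Tool yaw is 106.6° (pointer ≈ 16.6°) and there is still no torque. I turn on gently into the stop, watching the moment about z.

move_arm --increments "0 0 0 0 0 0 -0.012; 0 0 0 0 0 0 -0.012; 0 0 0 0 0 0 -0.012; 0 0 0 0 0 0 0; 0 0 0 0 0 0 0; 0 0 0 0 0 0 0; 0 0 0 0 0 0 0; 0 0 0 0 0 0 0"

```text
t: 13.75
eef_pos: [0.5512, 0.1692, 0.1309]
tool_rot: [-0.0, -0.126, 0.992, -0.0]
contact_force: [0.7, -1.0, 5.6]
gripper_width: 0.157
```

```bash
python3 look.py pics/l9.png
```

```text
{'t': 13.75, 'eef_pos': [0.551, 0.169, 0.131], 'q': [-0.471, 0.432, 0.083, 1.891, -0.047, 0.82, 1.46], 'contact_force': [0.681, -0.97, 5.56], 'torque': [-0.251, 0.061, 0.04], 'gripper_width': 0.157}
tool y yaw 104.50207031855402
```

move_arm --increments "0 0 0 0 0 0 -0.012; 0 0 0 0 0 0 -0.012; 0 0 0 0 0 0 -0.012; 0 0 0 0 0 0 0; 0 0 0 0 0 0 0; 0 0 0 0 0 0 0; 0 0 0 0 0 0 0; 0 0 0 0 0 0 0"

```text
t: 14.85
eef_pos: [0.5511, 0.169, 0.1309]
tool_rot: [-0.0, -0.109, 0.994, -0.001]
contact_force: [0.2, -3.1, 5.5]
gripper_width: 0.156
```

```bash
python3 look.py pics/l10.png; python3 - <<'E'
from h import *
T=cam("side")
p=onz(T,261+273.5/4-.5,95+247.5/4-.5,.126);print(p,np.degrees(np.arctan2(p[1]-.1696,p[0]-.5513)))
E
```

```text
{'t': 14.85, 'eef_pos': [0.551, 0.169, 0.131], 'q': [-0.478, 0.432, 0.091, 1.892, -0.051, 0.82, 1.429], 'contact_force': [0.182, -3.111, 5.499], 'torque': [-0.431, 0.067, 0.551], 'gripper_width': 0.156}
tool y yaw 102.52228888088351
[0.58172354 0.18036346 0.126     ] 19.483130807625226
```

View pics/l10.png

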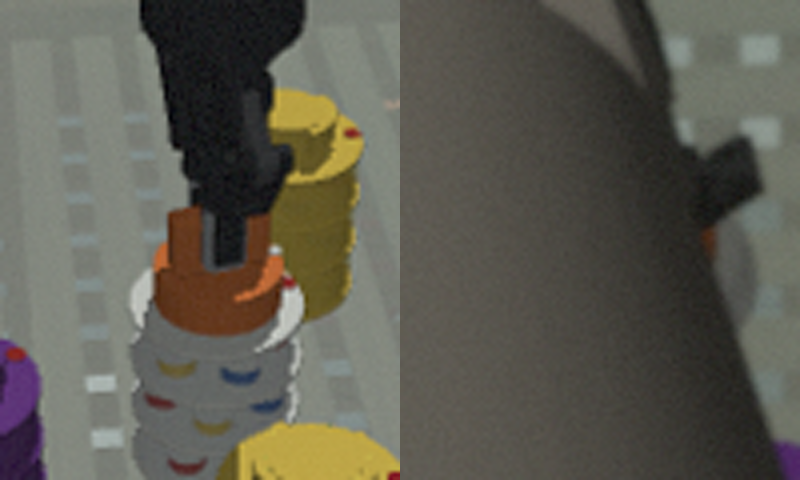

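Moment about z rose from 0.04 to 0.55 N m, so the cap is on its stop. I press slightly more to confirm, then slacken.

move_arm --increments "0 0 0 0 0 0 -0.008; 0 0 0 0 0 0 0; 0 0 0 0 0 0 0; 0 0 0 0 0 0 0; 0 0 0 0 0 0 0; 0 0 0 0 0 0 0; 0 0 0 0 0 0 0; 0 0 0 0 0 0 0"

```text
t: 15.95
eef_pos: [0.5511, 0.169, 0.1309]
tool_rot: [-0.0, -0.105, 0.994, -0.001]
contact_force: [-0.8, -1.9, 6.4]
gripper_width: 0.16
```

```bash
python3 look.py pics/l11.png
```

```text
{'t': 15.95, 'eef_pos': [0.551, 0.169, 0.131], 'q': [-0.479, 0.432, 0.093, 1.892, -0.052, 0.82, 1.422], 'contact_force': [-0.762, -1.917, 6.4], 'torque': [-0.478, 0.115, 0.782], 'gripper_width': 0.16}
tool y yaw 102.09276036274483
```

move_arm --increments "0.25 0 0 0 0 0 0; 0.5 0 0 0 0 0 0; 0.8 0 0 0 0 0 0; 0.8 0 0 0 0 0 0; 0.8 0 0 0 0 0 0; 0.8 0 0 15 0 0 0; 0.8 0 0 25 0 0 0; 0.8 0 0 25 0 0 0"

```text
t: 17.05
eef_pos: [0.5513, 0.1697, 0.1976]
tool_rot: [0.0, -0.104, 0.995, 0.0]
contact_force: [0.0, -0.4, 0.5]
gripper_width: 0.797
```

move_arm --increments "0.8 15 5 30 0 0 0; 0.8 25 10 30 0 0 0; 0.8 25 10 20 0 0 0; 0.8 25 10 0 0 0 0; 0.8 0 0 0 0 0 0; 0.8 0 0 0 0 0 0; 0.8 0 0 0 0 0 0; 0.8 0 0 0 0 0 0"

```text
t: 18.05
eef_pos: [0.6406, 0.2045, 0.276]
tool_rot: [-0.0, -0.104, 0.995, 0.0]
contact_force: [-0.2, 0.4, 0.1]
gripper_width: 0.796
```

```bash
python3 - <<'E'
from h import *
import pickle
o=bot.get_obs();im,d=vision.read_camera("wrist");pickle.dump((o,im,d),open("w3.pkl","wb"))
s,_=vision.read_camera("side");t,_=vision.read_camera("top");pickle.dump((s,t),open("st3.pkl","wb"))
print(o["t"],o["eef_pos"],o["contact_force"]);cv2.imwrite("pics/w3.png",im[:,:,::-1])
cv2.imwrite("pics/s3.png",np.hstack([cv2.resize(s[125:225,261:361,::-1],None,fx=4,fy=4,interpolation=2),cv2.resize(t[121:221,218:318,::-1],None,fx=4,fy=4,interpolation=2)]))
E
```

```text
18.05 [0.64064123 0.20446378 0.27602083] [-0.16710472  0.43839632  0.10519767]
```

View pics/w3.png

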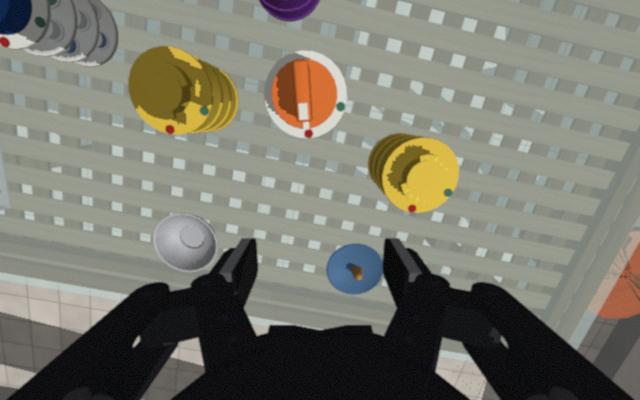

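View pics/s3.png

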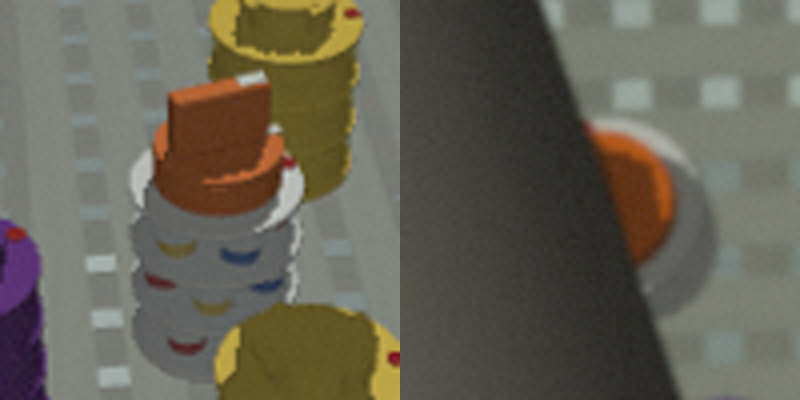

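The wrist view shows the cap released and level. The pointer, from the bar mark at (303,112) to the plate, runs to the red dot at (308,133); the green dot is at (340,106). I check the angle and height in numbers.

```bash
python3 - <<'E'
from h import *
import pickle
o,im,d=pickle.load(open("w3.pkl","rb"));C=cam("wrist",o)
cv2.imwrite("pics/w3z.png",cv2.resize(im[40:150,250:360,::-1],None,fx=5,fy=5,interpolation=cv2.INTER_CUBIC))
h=cv2.cvtColor(im,cv2.COLOR_RGB2HSV);H,S,V=[h[...,i].astype(int) for i in range(3)]
roi=np.zeros(H.shape,bool);roi[48:142,262:350]=1
P={}
for n,m in dict(red=((H<4)|(H>172))&(S>140),green=(H>60)&(H<100)&(S>80)).items():
    k,l,s,ce=cv2.connectedComponentsWithStats((m&roi).astype(np.uint8));i=1+np.argmax(s[1:,4]);P[n]=onz(C,*ce[i],.102);print(n,ce[i],P[n])
m=((S<50)&(V>140));k,l,s,ce=cv2.connectedComponentsWithStats((m&roi).astype(np.uint8))
for i in range(1,k):
    if 20<s[i,4]<400: print("white",s[i],ce[i],onz(C,*ce[i],.16)); c=ce[i]
r,g=P["red"][:2],P["green"][:2];u=(g-r)/np.linalg.norm(g-r);c0=(r+g)/2+np.array([-u[1],u[0]])*np.linalg.norm(g-r)/2/np.tan(np.radians(35))
print("axis",c0,"red ang",np.degrees(np.arctan2(*(r-c0)[::-1])))
b=onz(C,*c,.16)[:2]-c0;print("mark ang",np.degrees(np.arctan2(*b[::-1])),np.linalg.norm(b))
zs=(261+(252.5)/4-.5,125+77.5/4-.5);print("height",cross(ray(C,*c),ray(cam("side"),*zs)))
E
```

```text
red [308.26470588 133.26470588] [0.58992632 0.18039569 0.102     ]
green [340.16216216 106.02702703] [0.55444339 0.20865673 0.102     ]
white [299 104   9  16 130] [302.67692308 111.45384615] [0.56920124 0.17361072 0.16      ]
axis [0.55200438 0.16918876] red ang 16.463787553073168
mark ang 14.420474326176587 0.01775628372432383
height (array([0.56902256, 0.17375997, 0.16179701]), np.float64(0.00041115602003492774))
```

View pics/w3z.png

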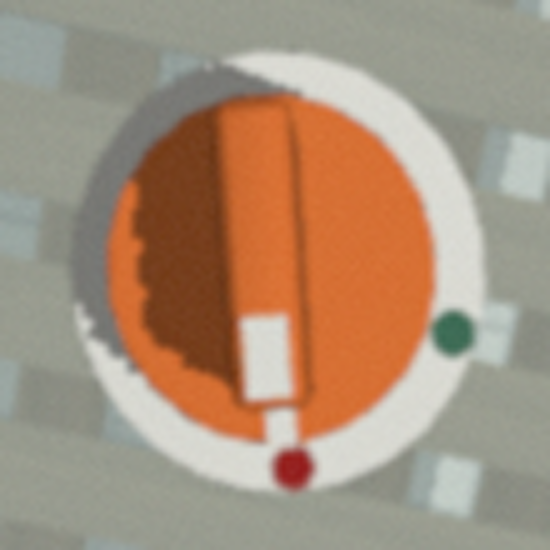

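Pointer at 14.4° against red at 16.5°, about 2° past red, which fits the stop. The bar top is at about 161 mm (dropped). The cap is released and level, so I hand in.

```bash
python3 -c "
from station import bot
print(bot.hand_in(), bot.get_obs()['t'])"
```

```text
the job is handed in; nothing more can be done
the job is handed in; nothing more can be done
```

The cap is screwed down to its stop, with the pointer at the red dot, and released. I handed the job in at about 18 s, well inside the 35 s limit.

- **Turning back:** I gripped the orange cap across its bar and turned it back about 76° to the green dot. I lowered it 12 mm with no resistance and slackened the fingers once so it could seat.
- **Screwing forward:** I turned it clockwise until the moment about the vertical axis rose from about 0 to 0.8 N m, which is the hard stop. Then I let go and backed away.
- **Last checks:** The pointer is at about 14.4° and the red dot at about 16.5°. That is roughly 2° past red, matching the stop within measuring error. The bar's top measured about 162 mm against 160 mm expected, so the cap is down. The tool force is near zero.
- **Blue-capped tower:** The arm never came near it. I did not measure its position again at the end.
- **Disagreements:** One early move call was refused because of a typing error, and nothing moved. One pair of wrist views put the bar's top about 3 mm higher than the other view pairs; I used the text's and the other pairs' 172 mm. A single side-view reading during the turn gave the pointer about 3° off the tool angle, but the final wrist view agreed with the stop.

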